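# Clear the chest lid and hold it at its balance point

## Task

The lid of the steel chest is to get its new stay, and for that it must stand weightless: first clear the closed lid, putting the two spark plugs in the round dish and the wrench socket in the rectangular tray, set down, not dropped. Then take the lid by its front bar handle and swing it up to its balance point, about upright, where it would fall neither shut nor over the back, never letting it go over the back. Finish while still gripping the handle and holding the lid still there, and leave everything else on the bench where it lies.

Things in the scene. Friction and masses are not known exactly. Their poses are not given: they have to be found in the camera images.
- chest: green-painted steel chest, 160 (x) x 320 (y) x 85 mm, fixed; origin at the centre of its underside, front faces -x. Its flat lid lies closed on it, top 90 mm above the bench with a 3 mm rim round the edge, hinged along the far (+x) edge. The two plugs and the socket start on the lid in a row along y, 75 to 135 mm apart.
- lid (a joint): angle of the lid in rad: 0 closed and level (as it starts), pi/2 upright, 2.05 at its stop over the back. The hinge is nearly free (friction 0.008 N m); the lid weighs 0.6 kg, centre of mass 93 mm from the hinge axis. Below its balance point it falls shut, beyond it over the back. It balances at 1.58, that is standing upright.
- lid_handle (a point): middle of the lid's handle: a round steel bar 10 mm thick along the chest's y, 94 mm clear between its legs, 48 mm in front of the lid's front edge in the plane of the lid plate (88 mm above the bench when closed), 214 mm from the hinge axis; 43 mm free between bar and lid. The bar can turn between the finger pads, so the fingers can keep pointing down while the lid swings.
- lid_hinge (a point): middle of the hinge axis (along the chest's y), on the far top edge of the chest, 88 mm above the bench.
- dish: round steel dish, 160 mm across the rim and 36 mm high, fixed; inner floor 12 mm above the bench and about 130 mm across; origin at the centre of its underside.
- tray: rectangular aluminium tray, 110 (x) x 140 (y) x 32 mm, 3 mm walls and floor, fixed; origin at the centre of its underside.
- plug_a: spark plug lying flat on the lid, 82 mm long along its x axis: white insulator towards +x (ends 52 mm from the origin), thread towards -x (30 mm). Origin (also about the centre of mass) in the middle of the steel hexagon, 14 mm long, 24 mm wide corner to corner, 20.8 mm high as it lies. 55 g. x axis within 0.4 rad of the chest's. Grip it on the hexagon.
- plug_b: second spark plug lying flat on the lid, 82 mm long along its x axis: white insulator towards +x (ends 52 mm from the origin), thread towards -x (30 mm). Origin (also about the centre of mass) in the middle of the steel hexagon, 14 mm long, 24 mm wide corner to corner, 20.8 mm high as it lies. 55 g. x axis within 0.4 rad of the chest's. Grip it on the hexagon.
- socket: chromed wrench socket standing upright, a plain cylinder 24 mm in diameter and 38 mm tall, origin at the centre of its underside, z up; 70 g.
- screwdriver: bystander: screwdriver with a wooden handle, 190 mm long, far to the left.
- ratchet: bystander: ratchet wrench, 220 mm long, 28 mm high, behind the chest.
- spool: bystander: spool of solder, 52 mm across, 48 mm high, origin at its underside.
- cap: bystander: open red plastic ring, 60 mm across, 42 mm high, origin at its underside.
- relay: bystander: black car relay, 28 mm cube with pins up, beside the chest, origin at its underside.
- phone_case: bystander: flat black tray, 152 x 78 x 10 mm.
- stay: bystander: the new lid stay, a flat steel bar 150 x 14 x 4 mm, lying behind the chest.

How it is judged:
By the outcome, as a careful person would: the job done as asked, in the order asked, and still so for the second after the job is handed in, while the arm keeps its last pose, push and grip.
It also fails if it takes over 72 s, if anything falls off the work surface, if the arm or the gripper's body presses on something with over 40 N, if the wrist force passes 120 N, or if a joint passes its speed limit or range.

## Robot

A 7-joint arm with a two-finger parallel gripper is mounted at the origin on the work surface. World frame = base frame: x ahead of the robot, y to its left, z up, the work surface at z = 0. Lengths are in m, angles in rad, forces in N, time in s.
With the tool pointing down it reaches from about 0.425 to 0.875 m from the base axis. Payload 4.7 kg.
Tool frame: the origin (TCP) lies between the finger pads, 19 mm behind the fingertips; this is the grasp point; z points along the fingers, x is the direction in which the jaws open and shut, and the axes are right-handed (so a half turn about z gives the same grasp; the last joint's range is limited). The gripper opens to 87 mm and grips with 3 to 60 N. Pads are 19 mm wide; open, the fingers measure 117 mm over their backs; the gripper's body (75 mm by 190 mm) begins 51 mm behind the grasp point.
Start: joints at [-1.19, 0.321, -0.07, 1.45, 0.023, 1.371, -0.057], TCP at [0.233, 0.607, 0.241] pointing down, gripper open.
Joint ranges: [-2.86, 2.86], [-0.3, 2.09], [-1.38, 1.24], [0.06, 2.45], [-1.56, 4.7], [0.09, 2.05], [-2.69, 2.69]. Speed limits (rad/s): [2.57, 2.57, 3.14, 3.14, 3.14, 3.14, 3.14].

## Interface

Orientations are given as a rotation vector (axis times angle).
In Python, from bench import get_state, eyes, ticket gives the robot as it stands.
- The arm moves only by the tool carry_out, never from a script. Its argument "motion" is a list of rows, each a list of 2 entries, a list of its own where there are three numbers: the shift along the world's x, y, z in m, then the turn about the world's z in rad. A call has 1 to 20 rows; each row is the pose to reach, as a shift and turn from the pose commanded when the call began; what a row does not reach only later rows make up. A row lasts 1/10 s, in which the tool goes at most 50 mm and 8.59 degrees, less where a joint would pass 70% of its speed; a pose out of reach is approached as far as the arm can. A call with a gripper value outside its range is refused whole. "grip" is the gripper command: -1 is fully open, 1 is shut, values between are in proportion, set as the call begins (left out, the last holds). The fingers move at their own pace and stop on an object; "squeeze" is the grip in N (left out, the last holds). Time passes only in rows, so rows that repeat a pose let the fingers close. It gives the time, the measured TCP pose, the force and the opening at its end, in the units of the state.
- get_state(): the state, without advancing time (a new reading comes with each control period).
- eyes.get_image(name): name is "side" or "top" or "wrist"; returns a dict with "pixels" (384x512x3 uint8, blue, green, red), "mtx" (3x3 intrinsics, pixels), "extrinsics" (4x4, takes a point from camera to world coordinates). Camera axes: x right, y down, z forward; pixel columns grow to the right and rows downward; lengths in m; the calibration is good to about 2 mm. A picture is of the moment at which its call begins. There is no depth.
- ticket.close_job(): hands the job in, once; it reports no verdict.
The state is a dict: "time": time; "joint_positions": joint angles; "qd": joint speeds; "joint_torque": joint torques, N m; "position": TCP position; "tool_rot": TCP orientation; "ft_force": force on the tool from outside, world axes, zero at the start; "torque": the same for the moment, N m; "grip_width": opening from 0.0 (shut) to 1.0 (fully open).
Only numpy, scipy, OpenCV 4.12 (cv2) and the standard library are available. Lean on these libraries where they do the work, as an engineer would, in place of code of your own. Each camera call takes 0.05 s, during which the arm holds its last target. There are 200 camera calls.

## Working session

There is one attempt and no reset: what is moved stays moved. The work goes in short steps, Python scripts to look and compute and a tool call to move; the robot and the scene stay as the last step left them, time stands still between calls to the robot, and variables do not carry over. Pictures are saved under pics/ and viewed, about 8 in all and at most 12, crops included, and the job is handed in when it is done.

Besides the shell and the picture viewer there is one more tool, called after "Request:" as name([rows], argument=value, ...), one row to a line, values as JSON. carry_out: Moves the arm, as the interface text tells. Its arguments: {"type":"object","properties":{"motion":{"type":"array","items":{"type":"array"}},"grip":{"type":"number"},"squeeze":{"type":"number"}},"required":["motion"]}

```bash
mkdir -p pics; cat > h.py <<'E'
import numpy as np, cv2
from bench import get_state, eyes, ticket
def img(n):
    d=eyes.get_image(n); return np.array(d["pixels"]),np.array(d["mtx"]),np.array(d["extrinsics"])
def plane(u,v,K,T,z):
    r=T[:3,:3]@np.linalg.inv(K)@np.array([u,v,1.]); o=T[:3,3]; return o+r*(z-o[2])/r[2]
def proj(p,K,T):
    c=T[:3,:3].T@(np.array(p)-T[:3,3]); q=K@c; return q[:2]/q[2]
E
python3 - <<'E'
from h import *
s=get_state(); print(s)
for n in("top","side"):
    p,K,T=img(n); np.savez(n+"0.npz",p=p,K=K,T=T); cv2.imwrite(f"pics/{n}0.png",cv2.resize(p,(800,600),interpolation=cv2.INTER_CUBIC)); print(K,T)
E
```

```text
{'time': 0.0, 'joint_positions': array([-1.18992744,  0.321802  , -0.0700853 ,  1.45166636,  0.02261679,
        1.37080946, -0.05689123]), 'qd': array([-0.00120774, -0.00068859,  0.00265272, -0.00256739,  0.0016114 ,
       -0.00108314,  0.00039362]), 'joint_torque': array([ 8.68834468e-05, -4.91286564e+01, -4.04148744e-01, -3.12525237e+01,
       -6.40314817e-02,  4.34589351e-02,  1.79501649e-04]), 'position': array([0.23295485, 0.60626527, 0.24017947]), 'tool_rot': array([ 2.58828929e+00,  1.77848810e+00, -2.34948700e-03]), 'ft_force': array([-0.04026083,  0.76064355,  0.67503021]), 'torque': array([-0.01021211, -0.01154185,  0.06068321]), 'grip_width': 0.9990422967766402}
[[369.27249453   0.         253.4777606 ]
 [  0.         369.27249453 195.01687477]
 [  0.           0.           1.        ]] [[-0.0023107  -0.99937712  0.03521401  0.54281459]
 [-0.99959175  0.0013055  -0.02854183  0.00972796]
 [ 0.02847808 -0.03526559 -0.99897214  1.1919298 ]
 [ 0.          0.          0.          1.        ]]
[[436.52539266   0.         246.62488719]
 [  0.         436.52539266 190.09888383]
 [  0.           0.           1.        ]] [[ 0.9308757  -0.1919798   0.31082823  0.2359621 ]
 [-0.36468888 -0.53891674  0.75932257 -0.90614731]
 [ 0.02173594 -0.82019052 -0.5716774   0.75532811]
 [ 0.          0.          0.          1.        ]]
```

View pics/top0.png

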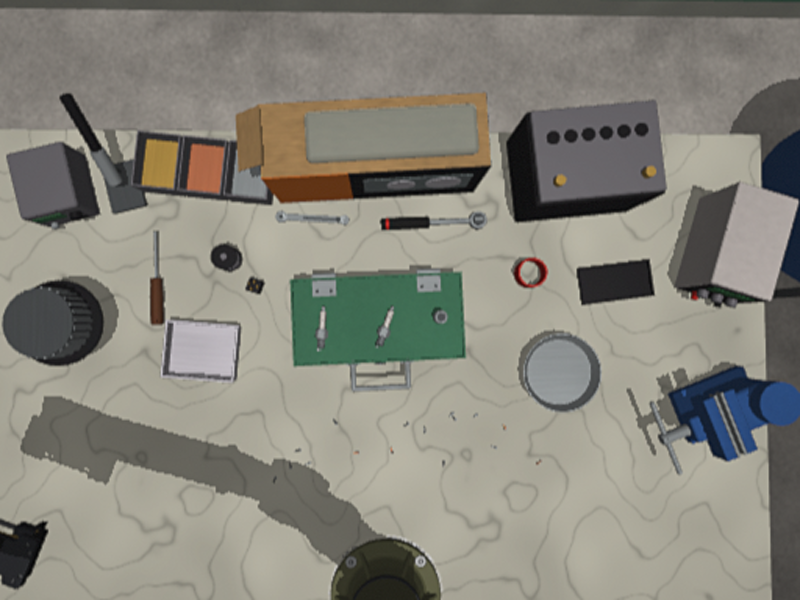

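View pics/side0.png

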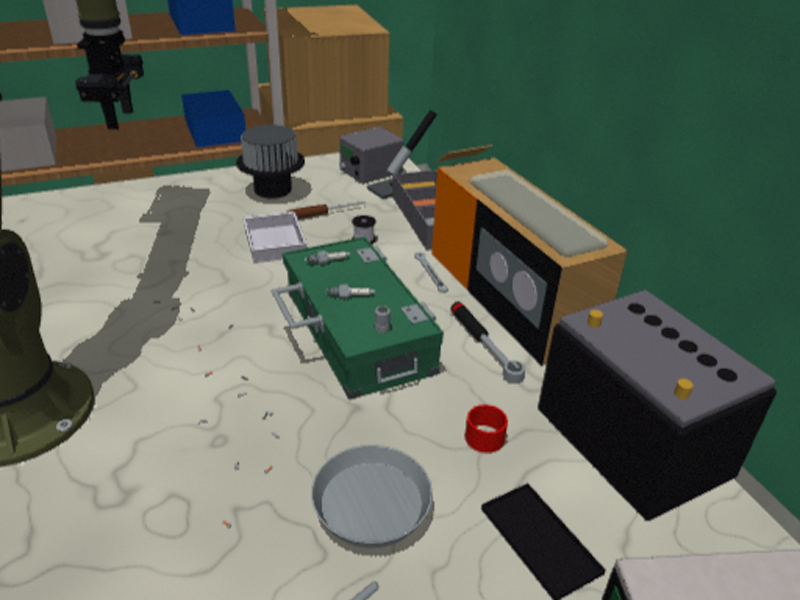

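Top view (800 scale): chest lid spans about (292–464, 272–364), front bar at (381,388), plugs at (321,328) and (385,326), socket at (440,316), tray at (202,350) and dish at (560,371). The side view agrees. Next I measure these.

```bash
python3 - <<'E'
from h import *
d=np.load("top0.npz");p,K,T=d["p"],d["K"],d["T"]
hsv=cv2.cvtColor(p,cv2.COLOR_BGR2HSV)
sub=np.zeros(p.shape[:2],np.uint8); sub[160:245,175:310]=255
g=cv2.inRange(hsv,(60,80,40),(90,255,255))&sub
cs,_=cv2.findContours(g,cv2.RETR_EXTERNAL,cv2.CHAIN_APPROX_NONE)
c=max(cs,key=cv2.contourArea); r=cv2.minAreaRect(c); b=cv2.boxPoints(r)
print("chest box px",b.round(1))
for q in b: print(plane(*q,K,T,.092).round(4))
m=np.zeros_like(g); cv2.fillConvexPoly(m,cv2.convexHull(c),255); m=cv2.erode(m,np.ones((5,5)))
o=m&~g
n,l,st,ce=cv2.connectedComponentsWithStats(o)
for i in range(1,n):
    if st[i,4]<25: continue
    ys,xs=np.where(l==i); P=np.c_[xs,ys].astype(float)
    W=np.array([plane(x,y,K,T,.101)[:2] for x,y in P]); mu=W.mean(0)
    e=np.linalg.eigh(np.cov(W.T))[1][:,1]; e*=np.sign(e[0]); t=(W-mu)@e
    print(i,st[i],mu.round(4),"yaw",np.arctan2(e[1],e[0]).round(3),"ends",(mu+e*t.min()).round(4),(mu+e*t.max()).round(4))
# tray/dish by brightness
for nm,(x0,x1,y0,y1) in dict(tray=(98,158,200,248),dish=(325,390,205,270)).items():
    crop=p[y0:y1,x0:x1].copy(); hh=cv2.cvtColor(crop,cv2.COLOR_BGR2HSV)
    bl=((crop[...,0].astype(int)-crop[...,2])>3).astype(np.uint8)*255
    cs,_=cv2.findContours(bl,cv2.RETR_EXTERNAL,cv2.CHAIN_APPROX_NONE); c=max(cs,key=cv2.contourArea)+[x0,y0]
    r=cv2.minAreaRect(c); print(nm,r,"z.03",plane(*r[0],K,T,.034).round(4), "floor",plane(*r[0],K,T,.01).round(4),"enc",cv2.minEnclosingCircle(c))
    for q in cv2.boxPoints(r): print("  ",plane(*q,K,T,.03).round(4))
cr=np.hstack([cv2.resize(p[155:255,180:310],(780,600),interpolation=cv2.INTER_CUBIC)])
cv2.imwrite("pics/crop.png",cr)
E
```

```text
chest box px [[185.3 178.9]
 [294.9 173.9]
 [297.3 228.7]
 [187.8 233.6]]
[0.6298 0.1809 0.092 ]
[ 0.6447 -0.1459  0.092 ]
[ 0.481  -0.1524  0.092 ]
[0.4676 0.1729 0.092 ]
1 [266 177  17  10 153] [ 0.6212 -0.0826] yaw 1.537 ends [ 0.6204 -0.1065] [ 0.622  -0.0584]
2 [199 180  17  10 157] [0.6125 0.1155] yaw 1.505 ends [0.6109 0.0915] [0.6141 0.1398]
3 [201 196   9  29 152] [0.5344 0.1198] yaw -0.075 ends [0.4959 0.1227] [0.5786 0.1165]
4 [240 196  12  27 151] [0.5372 0.0013] yaw -0.343 ends [0.5003 0.0144] [ 0.5786 -0.0135]
5 [277 198  10  10  75] [ 0.5597 -0.1043] yaw 1.558 ends [ 0.5595 -0.1178] [ 0.5599 -0.091 ]
tray ((103.0, 239.0), (0.0, 0.0), 0.0) z.03 [0.4482 0.4421 0.034 ] floor [0.4463 0.4511 0.01  ] enc ((103.0, 239.0), 9.999999747378752e-05)
   [0.4479 0.4436 0.03  ]
   [0.4479 0.4436 0.03  ]
   [0.4479 0.4436 0.03  ]
   [0.4479 0.4436 0.03  ]
dish ((356.5, 236.0), (44.0, 43.0), 90.0) z.03 [ 0.454  -0.3479  0.034 ] floor [ 0.4521 -0.3553  0.01  ] enc ((358.0, 237.0), 24.207536697387695)
   [ 0.5233 -0.2814  0.03  ]
   [ 0.523  -0.4188  0.03  ]
   [ 0.384  -0.4168  0.03  ]
   [ 0.3849 -0.28    0.03  ]
```

View pics/crop.png

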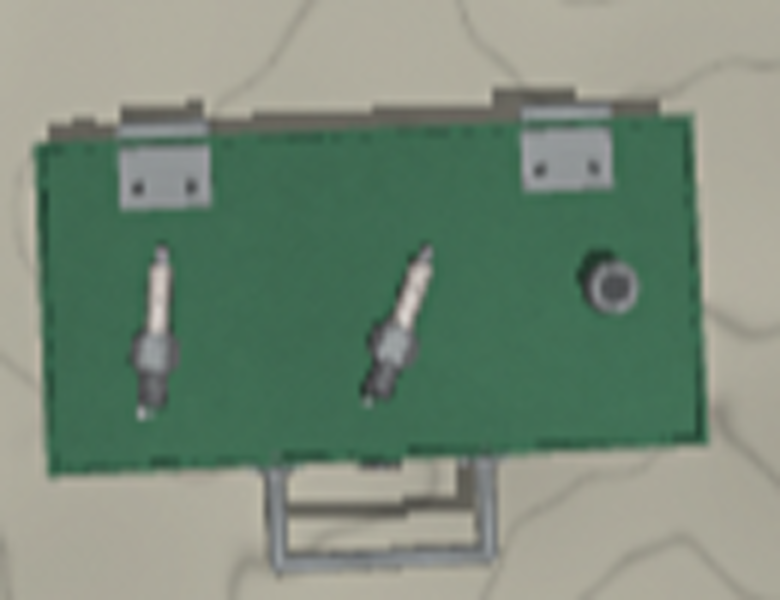

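```bash
python3 - <<'E'
from h import *
d=np.load("top0.npz");p,K,T=d["p"],d["K"],d["T"]
c=lambda u,v:((u+.5)/6-.5+180,(v+.5)/6-.5+155)
for n,q,z in[("a",c(154,354),.108),("b",c(394,344),.108),("sock",c(613,286),.128),("bar",c(383,556),.091),("barL",c(283,563),.091),("barR",c(486,548),.091),("tray",(128.5,223.4),.032),("dish",(358,237),.036)]: print(n,plane(*q,K,T,z).round(4))
d=np.load("side0.npz");p,K,T=d["p"],d["K"],d["T"]
f=512/800
for n,q,z in[("a",(321,258),.108),("b",(343,291),.108),("sock",(382,311),.128),("bar",(290,310),.09),("dish rim",(372,495),.036),("tray",(273,233),.032)]: print(n,plane(q[0]*f,q[1]*f,K,T,z).round(4))
E
```

```text
a [0.5269 0.1199 0.108 ]
b [0.5315 0.003  0.108 ]
sock [ 0.5593 -0.1023  0.128 ]
bar [0.4266 0.0085 0.091 ]
barL [0.4234 0.0579 0.091 ]
barR [ 0.4302 -0.0425  0.091 ]
tray [0.496  0.3651 0.032 ]
dish [ 0.451 -0.352  0.036]
a [0.5235 0.1071 0.108 ]
b [ 0.5274 -0.006   0.108 ]
sock [ 0.5582 -0.1067  0.128 ]
bar [ 0.4355 -0.0044  0.09  ]
dish rim [ 0.4463 -0.3645  0.036 ]
tray [0.4908 0.3568 0.032 ]
```

Request:
carry_out([
  [[0.292,-0.489,-0.02],0.29],
  [[0.292,-0.489,-0.02],0.29],
  [[0.292,-0.489,-0.02],0.29],
  [[0.292,-0.489,-0.02],0.29],
  [[0.292,-0.489,-0.02],0.29],
  [[0.292,-0.489,-0.02],0.29],
  [[0.292,-0.489,-0.02],0.29],
  [[0.292,-0.489,-0.02],0.29],
  [[0.292,-0.489,-0.02],0.29],
  [[0.292,-0.489,-0.02],0.29],
  [[0.292,-0.489,-0.02],0.29],
  [[0.292,-0.489,-0.02],0.29],
  [[0.292,-0.489,-0.02],0.29],
  [[0.292,-0.489,-0.02],0.29],
  [[0.292,-0.489,-0.02],0.29],
], grip=-0.2)

```text
time: 1.6
position: [0.5244, 0.1196, 0.221]
tool_rot: [-2.302, -2.137, 0.0]
ft_force: [0.1, 0.2, 0.7]
grip_width: 0.599
```

```bash
cat >> h.py <<'E'
def wrist(name,view=True):
    s=get_state(); p,K,T=img("wrist"); np.savez(name+".npz",p=p,K=K,T=T)
    if view: cv2.imwrite(f"pics/{name}.png",p)
    a=s["tool_rot"]; R=cv2.Rodrigues(np.array(a))[0]
    print("t",s["time"],"tcp",s["position"].round(4),"jaw",np.arctan2(R[1,0],R[0,0]).round(3),"z",R[:,2].round(3),"w",round(s["grip_width"],3),"f",s["ft_force"].round(2))
    return p,K,T
E
python3 - <<'E'
from h import *
p,K,T=wrist("w1"); print(K[0,0],T.round(3))
for q in[(.526,.119,.11),(.53,.001,.11)]: print(proj(q,K,T).round(1))
E
```

```text
t 1.6 tcp [0.5244 0.1196 0.221 ] jaw 1.497 z [-0.001  0.001 -1.   ] w 0.599 f [0.11 0.21 0.65]
297.4331505454356 [[ 0.075  0.958  0.278  0.448]
 [ 0.997 -0.072 -0.021  0.125]
 [ 0.     0.279 -0.96   0.365]
 [ 0.     0.     0.     1.   ]]
[260.1 197.6]
[131.1 211.2]
```

View pics/w1.png

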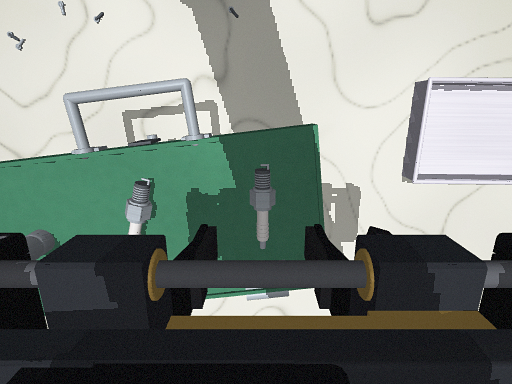

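Wrist view: hexagon a at (262,198), which matches my prediction to 2 px. Hexagon b is at (139,208) and the bar runs from (70,97) to (188,83).

```bash
python3 - <<'E'
from h import *
d=np.load("w1.npz");p,K,T=d["p"],d["K"],d["T"]
for n,q,z in[("a",(262,199),.108),("a tip",(263,247),.1),("a thr",(263,168),.1),("b",(139,207),.108),("b thr",(144,181),.1),("barL",(188,83),.091),("barR",(70,97),.091),("corner",(317,125),.092)]: print(n,plane(*q,K,T,z).round(4))
E
```

```text
a [0.528  0.1205 0.108 ]
a tip [0.5797 0.1177 0.1   ]
a thr [0.5013 0.1235 0.1   ]
b [0.5272 0.008  0.108 ]
b thr [0.5051 0.0137 0.1   ]
barL [0.4235 0.064  0.091 ]
barR [ 0.4272 -0.0408  0.091 ]
corner [0.4674 0.1745 0.092 ]
```

Request:
carry_out([
  [[0.003,0.001,-0.05],0],
  [[0.003,0.001,-0.09],0],
  [[0.003,0.001,-0.108],0],
  [[0.003,0.001,-0.108],0],
  [[0.003,0.001,-0.108],0],
])

```text
time: 2.15
position: [0.5276, 0.1201, 0.1131]
tool_rot: [-2.302, -2.137, 0.0]
ft_force: [0.4, 0.5, -0.3]
grip_width: 0.599
```

Request:
carry_out([
  [[0,0,0],0],
  [[0,0,0],0],
  [[0,0,0],0],
  [[0,0,0],0],
  [[0,0,0],0],
  [[0,0,0],0],
], grip=1, squeeze=20)

```text
time: 2.75
position: [0.5283, 0.119, 0.1135]
tool_rot: [-2.305, -2.135, -0.001]
ft_force: [-0.1, 0.9, 1.0]
grip_width: 0.256
```

Request:
carry_out([
  [[0,0,0.03],0],
  [[0,0,0.07],0],
  [[0,0,0.1],0],
  [[0,0,0.1],0],
])

```text
time: 3.15
position: [0.5308, 0.1192, 0.218]
tool_rot: [2.303, 2.132, 0.012]
ft_force: [0.0, 0.4, -0.5]
grip_width: 0.256
```

Request:
carry_out([
  [[-0.088,-0.498,0],0.075],
  [[-0.088,-0.498,0],0.075],
  [[-0.088,-0.498,0],0.075],
  [[-0.088,-0.498,0],0.075],
  [[-0.088,-0.498,0],0.075],
  [[-0.088,-0.498,0],0.075],
  [[-0.088,-0.498,0],0.075],
  [[-0.088,-0.498,0],0.075],
  [[-0.088,-0.498,0],0.075],
  [[-0.088,-0.498,0],0.075],
  [[-0.088,-0.498,0],0.075],
  [[-0.088,-0.498,0],0.075],
  [[-0.088,-0.498,0],0.075],
])

```text
time: 4.45
position: [0.4404, -0.3777, 0.2123]
tool_rot: [-2.221, -2.219, -0.001]
ft_force: [-0.9, 0.3, -0.0]
grip_width: 0.256
```

```bash
python3 - <<'E'
from h import *
p,K,T=wrist("w2")
print(proj((.4505,-.352,.036),K,T))
E
```

```text
t 4.45 tcp [ 0.4404 -0.3777  0.2123] jaw 1.57 z [-0.001  0.002 -1.   ] w 0.256 f [-0.93  0.34 -0.05]
[283.4252527  187.69894803]
```

View pics/w2.png

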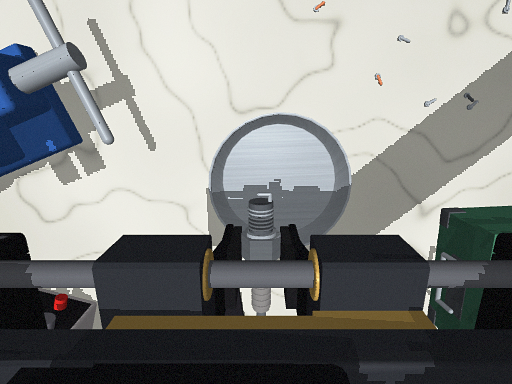

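The dish rim spans columns 210–352, so its centre is where I computed it. Plug a is held straight. Lowering it.

Request:
carry_out([
  [[0,0,-0.05],0],
  [[0,0,-0.1],0],
  [[0,0,-0.145],0],
  [[0,0,-0.165],0],
  [[0,0,-0.172],0],
  [[0,0,-0.175],0],
  [[0,0,-0.175],0],
])

```text
time: 5.2
position: [0.4413, -0.3791, 0.0394]
tool_rot: [2.221, 2.22, 0.001]
ft_force: [1.2, -0.3, -0.3]
grip_width: 0.257
```

Request:
carry_out([
  [[0,0,-0.001],0],
  [[0,0,-0.002],0],
  [[0,0,-0.003],0],
  [[0,0,-0.003],0],
  [[0,0,-0.003],0],
])

```text
time: 5.7
position: [0.4403, -0.3793, 0.0356]
tool_rot: [2.223, 2.219, 0.001]
ft_force: [0.0, -0.6, 0.4]
grip_width: 0.255
```

Request:
carry_out([
  [[0,0,-0.001],0],
  [[0,0,-0.001],0],
  [[0,0,-0.001],0],
])

```text
time: 6.0
position: [0.4404, -0.3794, 0.0355]
tool_rot: [2.224, 2.219, 0.002]
ft_force: [-1.6, 2.5, 7.9]
grip_width: 0.257
```

Request:
carry_out([
  [[0,0,0],0],
  [[0,0,0],0],
  [[0,0,0],0],
  [[0,0,0],0],
], grip=0.15)

```text
time: 6.4
position: [0.44, -0.3792, 0.0341]
tool_rot: [-2.223, -2.219, 0.0]
ft_force: [-0.2, 0.2, -0.9]
grip_width: 0.415
```

Request:
carry_out([
  [[0,0,0.04],0],
  [[0,0,0.09],0],
  [[0,0,0.14],0],
  [[0,0,0.18],0],
  [[0.0,0,0.18],0],
])

```text
time: 6.9
position: [0.4425, -0.3819, 0.2206]
tool_rot: [2.216, 2.212, 0.005]
ft_force: [1.4, -0.3, 0.2]
grip_width: 0.423
```

Request:
carry_out([
  [[0.089,0.385,0],-0.343],
  [[0.089,0.385,0],-0.343],
  [[0.089,0.385,0],-0.343],
  [[0.089,0.385,0],-0.343],
  [[0.089,0.385,0],-0.343],
  [[0.089,0.385,0],-0.343],
  [[0.089,0.385,0],-0.343],
  [[0.089,0.385,0],-0.343],
  [[0.089,0.385,0],-0.343],
  [[0.089,0.385,0],-0.343],
  [[0.089,0.385,0],-0.343],
], grip=-0.2)

```text
time: 8.0
position: [0.5287, 0.004, 0.2137]
tool_rot: [2.571, 1.805, -0.002]
ft_force: [-0.4, -1.0, 0.8]
grip_width: 0.597
```

```bash
python3 - <<'E'
from h import *
p,K,T=wrist("w3")
print(proj((.529,.006,.108),K,T))
E
```

```text
t 8.0 tcp [0.5287 0.004  0.2137] jaw 1.225 z [-0.001 -0.001 -1.   ] w 0.597 f [-0.42 -1.02  0.84]
[263.05870091 197.0210038 ]
```

View pics/w3.png

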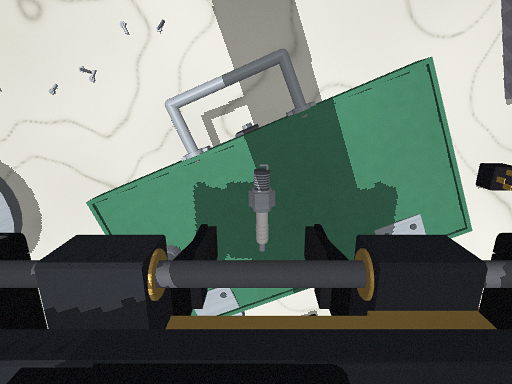

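Hexagon b is at (262,200), within 3 px of prediction, and the plug is in line with the jaws. Grasping.

Request:
carry_out([
  [[0.002,0,-0.05],0],
  [[0.002,0,-0.085],0],
  [[0.002,0,-0.101],0],
  [[0.002,0,-0.101],0],
  [[0.002,0,-0.101],0],
])

```text
time: 8.55
position: [0.5311, 0.0036, 0.1135]
tool_rot: [2.572, 1.803, -0.0]
ft_force: [0.4, -0.0, 0.7]
grip_width: 0.6
```

Request:
carry_out([
  [[0,0,0],0],
  [[0,0,0],0],
  [[0,0,0],0],
  [[0,0,0],0],
  [[0,0,0],0],
  [[0,0,0],0],
], grip=1)

```text
time: 9.15
position: [0.5312, 0.0057, 0.1135]
tool_rot: [2.569, 1.807, 0.0]
ft_force: [-1.5, -0.6, 2.6]
grip_width: 0.26
```

Request:
carry_out([
  [[0,0,0.03],0],
  [[0,0,0.07],0],
  [[0,0,0.1],0],
  [[0,0,0.1],0],
])

```text
time: 9.55
position: [0.5339, 0.0059, 0.2178]
tool_rot: [2.567, 1.806, 0.012]
ft_force: [0.6, -0.1, -0.2]
grip_width: 0.257
```

Request:
carry_out([
  [[-0.091,-0.33,0],0.343],
  [[-0.091,-0.33,0],0.343],
  [[-0.091,-0.33,0],0.343],
  [[-0.091,-0.33,0],0.343],
  [[-0.091,-0.33,0],0.343],
  [[-0.091,-0.33,0],0.343],
  [[-0.091,-0.33,0],0.343],
  [[-0.091,-0.33,0],0.343],
  [[-0.091,-0.33,0],0.343],
  [[-0.091,-0.33,0],0.343],
])

```text
time: 10.55
position: [0.4406, -0.3226, 0.2124]
tool_rot: [-2.22, -2.22, -0.001]
ft_force: [0.2, 0.4, -0.1]
grip_width: 0.258
```

```bash
python3 - <<'E'
from h import *
p,K,T=wrist("w4")
E
```

```text
t 10.55 tcp [ 0.4406 -0.3226  0.2124] jaw 1.571 z [-0.001  0.001 -1.   ] w 0.258 f [ 0.2   0.43 -0.12]
```

View pics/w4.png

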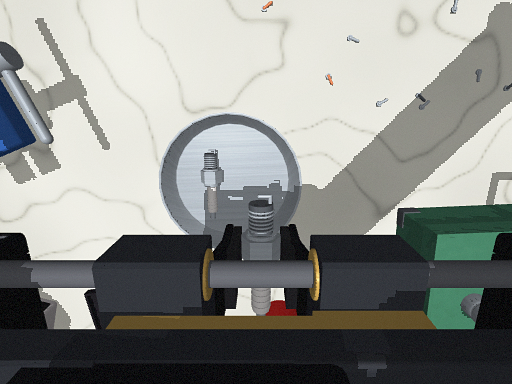

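Plug a lies flat in the dish at (211,175). Plug b is held clear to its right, so I lower it.

Request:
carry_out([
  [[0,-0.002,-0.05],0],
  [[0,-0.002,-0.1],0],
  [[0,-0.002,-0.145],0],
  [[0,-0.002,-0.165],0],
  [[0,-0.002,-0.172],0],
  [[0,-0.002,-0.175],0],
  [[0,-0.002,-0.176],0],
  [[0,-0.002,-0.177],0],
  [[0,-0.002,-0.178],0],
  [[0,-0.002,-0.178],0],
  [[0,-0.002,-0.178],0],
])

```text
time: 11.7
position: [0.4404, -0.3264, 0.0357]
tool_rot: [2.223, 2.219, 0.001]
ft_force: [-0.3, -0.2, -1.5]
grip_width: 0.258
```

Request:
carry_out([
  [[0,0,-0.001],0],
  [[0,0,-0.001],0],
  [[0,0,-0.001],0],
])

```text
time: 12.0
position: [0.4405, -0.3264, 0.0355]
tool_rot: [2.224, 2.219, 0.002]
ft_force: [-2.7, 2.2, 8.1]
grip_width: 0.258
```

Request:
carry_out([
  [[0,0,0],0],
  [[0,0,0],0],
  [[0,0,0],0],
  [[0,0,0],0],
], grip=0.15)

```text
time: 12.4
position: [0.44, -0.3262, 0.0341]
tool_rot: [-2.223, -2.219, 0.0]
ft_force: [-0.4, 0.1, -0.0]
grip_width: 0.419
```

Request:
carry_out([
  [[0,0,0.04],0],
  [[0,0,0.09],0],
  [[0,0,0.14],0],
  [[0,0,0.18],0],
  [[0.12,0.223,0.18],0],
  [[0.12,0.223,0.18],0],
  [[0.12,0.223,0.18],0],
  [[0.12,0.223,0.18],0],
  [[0.12,0.223,0.18],0],
  [[0.12,0.223,0.18],0],
  [[0.12,0.223,0.18],0],
  [[0.12,0.223,0.18],0],
])

```text
time: 13.6
position: [0.5595, -0.1048, 0.2141]
tool_rot: [2.225, 2.217, -0.002]
ft_force: [-0.6, -0.7, 0.9]
grip_width: 0.427
```

```bash
python3 - <<'E'
from h import *
p,K,T=wrist("w5")
print(proj((.560,-.102,.128),K,T),proj((.560,-.102,.09),K,T))
E
```

```text
t 13.6 tcp [ 0.5595 -0.1048  0.2141] jaw 1.567 z [-0.001 -0.001 -1.   ] w 0.427 f [-0.62 -0.65  0.87]
[264.18994289 205.08185586] [263.74899867 192.25923547]
```

View pics/w5.png

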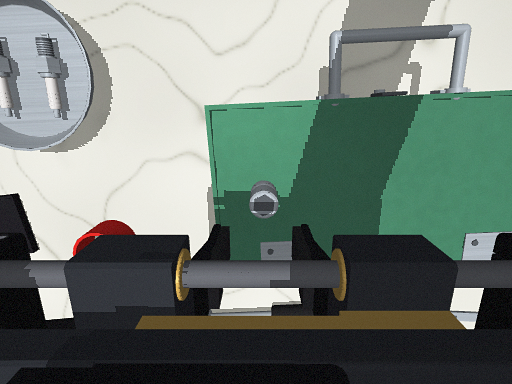

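Both plugs lie in the dish, and the socket top is at (264,203) against a predicted (264,205). Grasping it.

Request:
carry_out([
  [[-0.001,0.001,-0.05],0],
  [[-0.001,0.001,-0.085],0],
  [[-0.001,0.001,-0.096],0],
  [[-0.001,0.001,-0.096],0],
], grip=-0.1)

```text
time: 14.05
position: [0.5577, -0.1035, 0.1172]
tool_rot: [-2.225, -2.215, 0.004]
ft_force: [0.6, 0.4, 0.2]
grip_width: 0.544
```

Request:
carry_out([
  [[0,0,0],0],
  [[0,0,0],0],
  [[0,0,0],0],
  [[0,0,0],0],
  [[0,0,0],0],
  [[0,0,0],0],
], grip=1)

```text
time: 14.65
position: [0.5599, -0.1023, 0.1193]
tool_rot: [2.223, 2.219, 0.002]
ft_force: [-1.2, 0.3, 6.7]
grip_width: 0.268
```

Request:
carry_out([
  [[0,0,0.03],0],
  [[0,0,0.07],0],
  [[0,0,0.1],0],
  [[0,0,0.1],0],
])

```text
time: 15.05
position: [0.5615, -0.1028, 0.2226]
tool_rot: [2.22, 2.216, 0.009]
ft_force: [-0.2, -0.3, -1.1]
grip_width: 0.268
```

Request:
carry_out([
  [[-0.066,0.468,0],0],
  [[-0.066,0.468,0],0],
  [[-0.066,0.468,0],0],
  [[-0.066,0.468,0],0],
  [[-0.066,0.468,0],0],
  [[-0.066,0.468,0],0],
  [[-0.066,0.468,0],0],
  [[-0.066,0.468,0],0],
  [[-0.066,0.468,0],0],
  [[-0.066,0.468,0],0],
  [[-0.066,0.468,0],0],
  [[-0.066,0.468,0],0],
])

```text
time: 16.25
position: [0.493, 0.3648, 0.217]
tool_rot: [2.222, 2.219, -0.004]
ft_force: [0.3, -1.1, -0.2]
grip_width: 0.265
```

Request:
carry_out([
  [[0,0,-0.05],0],
  [[0,0,-0.1],0],
  [[0,0,-0.15],0],
  [[0,0,-0.175],0],
  [[0,0,-0.18],0],
  [[0,0,-0.182],0],
  [[0,0,-0.183],0],
  [[0,0,-0.183],0],
])

```text
time: 17.05
position: [0.4946, 0.3663, 0.0374]
tool_rot: [2.224, 2.219, 0.006]
ft_force: [-0.6, -0.6, -0.2]
grip_width: 0.267
```

Request:
carry_out([
  [[0,0,-0.001],0],
  [[0,0,-0.002],0],
  [[0,0,-0.003],0],
  [[0,0,-0.003],0],
  [[0,0,-0.003],0],
])

```text
time: 17.55
position: [0.4932, 0.366, 0.0325]
tool_rot: [-2.223, -2.22, -0.001]
ft_force: [-0.4, 1.2, 0.3]
grip_width: 0.269
```

Request:
carry_out([
  [[0,0,-0.001],0],
  [[0,0,-0.001],0],
  [[0,0,-0.001],0],
])

```text
time: 17.85
position: [0.4932, 0.366, 0.0324]
tool_rot: [-2.223, -2.219, -0.0]
ft_force: [-2.6, -0.9, 7.1]
grip_width: 0.272
```

Request:
carry_out([
  [[0,0,0],0],
  [[0,0,0],0],
  [[0,0,0],0],
  [[0,0,0],0],
], grip=0.08)

```text
time: 18.25
position: [0.493, 0.3657, 0.031]
tool_rot: [2.223, 2.219, -0.0]
ft_force: [0.5, -0.5, 0.2]
grip_width: 0.449
```

Request:
carry_out([
  [[0,0,0.05],0],
  [[0,0,0.1],0],
  [[0,0,0.15],0],
  [[0,0,0.17],0],
  [[-0.068,-0.357,0.17],-1.53],
  [[-0.068,-0.357,0.17],-1.53],
  [[-0.068,-0.357,0.17],-1.53],
  [[-0.068,-0.357,0.17],-1.53],
  [[-0.068,-0.357,0.17],-1.53],
  [[-0.068,-0.357,0.17],-1.53],
  [[-0.068,-0.357,0.17],-1.53],
  [[-0.068,-0.357,0.17],-1.53],
  [[-0.068,-0.357,0.17],-1.53],
  [[-0.068,-0.357,0.17],-1.53],
  [[-0.068,-0.357,0.17],-1.53],
  [[-0.068,-0.357,0.17],-1.53],
  [[-0.068,-0.357,0.17],-1.53],
])

```text
time: 19.95
position: [0.4251, 0.0088, 0.2012]
tool_rot: [3.141, 0.065, -0.0]
ft_force: [-0.0, -0.1, -0.5]
grip_width: 0.461
```

```bash
python3 - <<'E'
from h import *
p,K,T=wrist("w6")
print(get_state()["joint_positions"].round(2))
t,KT,TT=img("top")
cv2.imwrite("pics/w6b.png",np.vstack([p[:300],cv2.resize(t[185:290,80:400],(512,168))]))
E
```

```text
t 19.95 tcp [0.4251 0.0088 0.2012] jaw 0.042 z [-0. -0. -1.] w 0.461 f [-0.03 -0.07 -0.54]
[-0.67 -0.18  0.54  2.04  0.1   1.26 -0.13]
```

View pics/w6b.png

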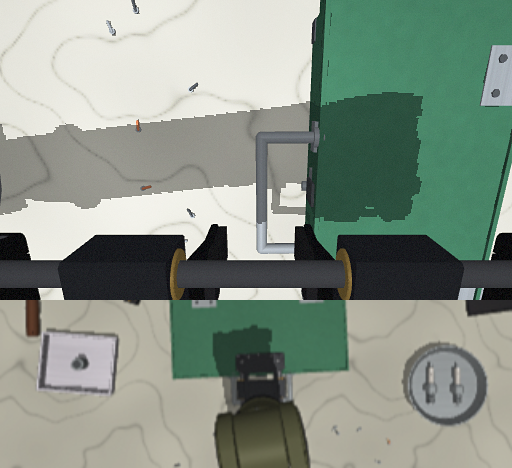

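The socket stands in the tray and both plugs are in the dish. In the wrist view the bar is at column 262, rows 135–248, midway between the fingers.

```bash
python3 - <<'E'
from h import *
d=np.load("w6.npz");p,K,T=d["p"],d["K"],d["T"]
for q in[(262,138),(262,191),(262,246)]: print(plane(*q,K,T,.091).round(4))
print(proj((.4251,.0088,.091),K,T))
for v in(160,190,215): print(p[v,250:274].mean(1).astype(int))
# lid near edge corner & far edge
E
```

```text
[0.4245 0.0602 0.091 ]
[0.4265 0.0137 0.091 ]
[ 0.4288 -0.04    0.091 ]
[260.20587234 196.17397578]
[146 143 143 149 148 117  85 100 105 108 110 111 107 109 109  99  92 115
 128 127 135 141 141 144]
[234 234 235 233 236 244  78  95 104 107 110 113 110 104 107 100  92 206
 239 232 235 237 129 132]
[231 231 233 232 233 239 112  91 105 109 109 111 104 106 108  95  87 194
 233 230 229 229 228 228]
```

Request:
carry_out([
  [[0.0015,0.001,-0.04],0],
  [[0.0015,0.001,-0.08],0],
  [[0.0015,0.001,-0.105],0],
  [[0.0015,0.001,-0.113],0],
  [[0.0015,0.001,-0.113],0],
  [[0.0015,0.001,-0.113],0],
])

```text
time: 20.65
position: [0.4277, 0.0099, 0.0895]
tool_rot: [-3.141, -0.062, -0.003]
ft_force: [0.9, 0.3, 0.4]
grip_width: 0.461
```

Request:
carry_out([
  [[0,0,0],0],
  [[0,0,0],0],
  [[0,0,0],0],
  [[0,0,0],0],
  [[0,0,0],0],
  [[0,0,0],0],
], grip=1, squeeze=20)

```text
time: 21.25
position: [0.4258, 0.0098, 0.0884]
tool_rot: [-3.141, -0.061, 0.003]
ft_force: [-3.1, 0.3, 5.1]
grip_width: 0.103
```

Request:
carry_out([
  [[0.0003,0,0.0107],0],
  [[0.0011,0,0.0214],0],
  [[0.0024,0.0001,0.032],0],
  [[0.0043,0.0002,0.0425],0],
  [[0.0067,0.0003,0.0529],0],
  [[0.0096,0.0004,0.0632],0],
  [[0.013,0.0005,0.0734],0],
  [[0.0169,0.0007,0.0833],0],
  [[0.0213,0.0009,0.0931],0],
  [[0.0262,0.0011,0.1026],0],
  [[0.0316,0.0013,0.1119],0],
  [[0.0374,0.0016,0.1208],0],
  [[0.0436,0.0018,0.1295],0],
  [[0.0503,0.0021,0.1379],0],
  [[0.0574,0.0024,0.1459],0],
  [[0.0649,0.0027,0.1535],0],
  [[0.0728,0.0031,0.1608],0],
  [[0.081,0.0034,0.1676],0],
  [[0.0895,0.0038,0.1741],0],
  [[0.0984,0.0041,0.1801],0],
])

```text
time: 23.25
position: [0.5245, 0.014, 0.2719]
tool_rot: [-3.139, -0.062, 0.002]
ft_force: [-9.5, -0.0, 10.9]
grip_width: 0.104
```

```bash
python3 - <<'E'
from h import *
p,K,T=wrist("w7"); s=get_state(); print(s["joint_positions"].round(2),s["torque"].round(2))
a,_,_=img("side"); b=a[90:290,130:330]
cv2.imwrite("pics/w7b.png",np.hstack([cv2.resize(p,(400,300)),cv2.resize(b,(300,300))]))
E
```

```text
t 23.25 tcp [0.5245 0.014  0.2719] jaw 0.039 z [-0.001  0.002 -1.   ] w 0.104 f [-9.5  -0.02 10.88]
[-0.67  0.03  0.61  1.73 -0.02  1.38 -0.02] [-0.06  2.28  0.06]
```

View pics/w7b.png

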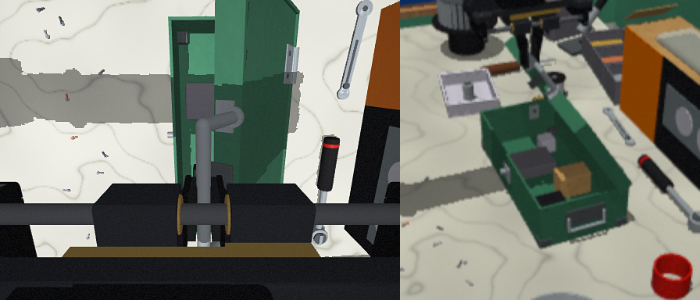

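The lid is at about 1.0 rad and the chest is opening cleanly. The force has a radial part of about 14 N, so I ease the path outward by 1.5 mm and go on to about 1.5 rad.

Request:
carry_out([
  [[0.0084,0.0004,0.0068],0],
  [[0.0178,0.0007,0.012],0],
  [[0.0276,0.0012,0.0166],0],
  [[0.0375,0.0016,0.0207],0],
  [[0.0477,0.002,0.0244],0],
  [[0.058,0.0024,0.0276],0],
  [[0.0684,0.0029,0.0302],0],
  [[0.079,0.0033,0.0323],0],
  [[0.0896,0.0038,0.0338],0],
  [[0.0961,0.004,0.0345],0],
  [[0.1004,0.0042,0.0349],0],
  [[0.1004,0.0042,0.0349],0],
  [[0.1004,0.0042,0.0349],0],
])

```text
time: 24.65
position: [0.6254, 0.0184, 0.3031]
tool_rot: [-3.141, -0.062, -0.0]
ft_force: [-0.9, 2.6, -0.2]
grip_width: 0.106
```

```bash
python3 - <<'E'
from h import *
for i in range(3):
    s=get_state(); print(s["position"].round(4),s["ft_force"].round(2),s["joint_positions"].round(2)); img("wrist")
E
```

```text
[0.6254 0.0184 0.3031] [-0.9   2.62 -0.2 ] [-0.58  0.28  0.64  1.44 -0.16  1.48  0.09]
[0.6253 0.0184 0.3031] [-1.34  1.27 -0.45] [-0.58  0.28  0.64  1.44 -0.16  1.48  0.09]
[0.6252 0.0183 0.3031] [-0.7   1.94 -1.51] [-0.58  0.28  0.64  1.44 -0.16  1.48  0.09]
```

Request:
carry_out([
  [[0.004,0.0002,0.0002],0],
  [[0.008,0.0003,0.0004],0],
  [[0.012,0.0004,0.0006],0],
  [[0.0145,0.0005,0.0006],0],
  [[0.016,0.0005,0.0006],0],
  [[0.0165,0.0005,0.0006],0],
  [[0.0165,0.0005,0.0006],0],
  [[0.0165,0.0005,0.0006],0],
  [[0.0165,0.0005,0.0006],0],
])

```text
time: 25.7
position: [0.6419, 0.019, 0.3039]
tool_rot: [-3.14, -0.062, -0.0]
ft_force: [-0.9, 3.6, -0.2]
grip_width: 0.108
```

```bash
python3 - <<'E'
from h import *
for i in range(3):
    s=get_state(); print(s["time"],s["position"].round(4),s["ft_force"].round(2),s["qd"].round(4).max(),s["grip_width"]); a,K,T=img("side"); 
t,KT,TT=img("top"); w,_,_=img("wrist")
b=cv2.resize(a[60:260,130:330],(400,400),interpolation=cv2.INTER_CUBIC)
cv2.imwrite("pics/f.png",np.hstack([b,np.vstack([cv2.resize(t[130:300,80:420],(400,200)),cv2.resize(w,(400,300))[:200]])]))
# hinge line from the closed-lid picture: leaf barrels
d=np.load("top0.npz"); c=lambda u,v:((u+.5)/6-.5+180,(v+.5)/6-.5+155)
for q in((163,131),(566,114)): print("hinge barrel",plane(*c(*q),d["K"],d["T"],.09).round(4))
E
```

```text
25.7 [0.6419 0.019  0.3039] [-0.93  3.58 -0.21] 0.0024 0.10830548235100557
25.75 [0.6418 0.019  0.3039] [-0.8   3.7  -0.25] 0.0012 0.09940233801142517
25.8 [0.6419 0.019  0.3039] [-1.17  3.9  -0.18] 0.001 0.10541272679309446
hinge barrel [0.6373 0.1175 0.09  ]
hinge barrel [ 0.6459 -0.0832  0.09  ]
```

View pics/f.png

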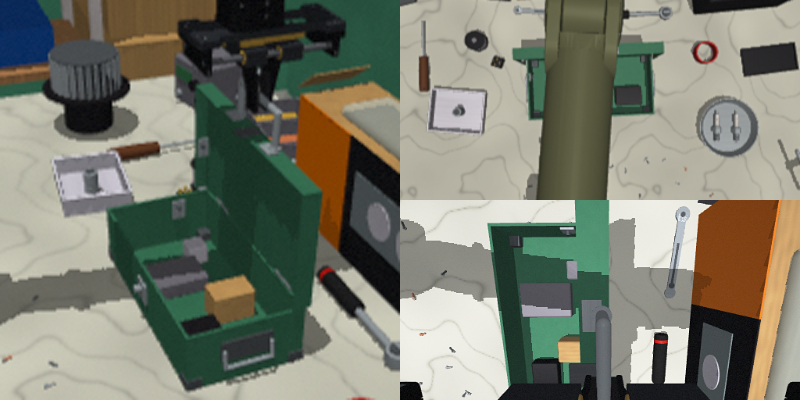

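The lid stands upright and still. The hinge line from the images gives a target x of about 0.643, the arc from the closed handle gives 0.642, and the measured value is 0.642. The socket and plugs are in place and the bystanders haven't moved. I hand in.

```bash
python3 -c "
from h import *
ticket.close_job()"
```

```text
the job is handed in; nothing more can be done
```

The job is handed in at about 26 s of the 72 s allowed. I set the two spark plugs down in the dish and the socket in the tray. I then took the lid by its bar handle and swung it up along the hinge arc to its balance point, where the gripper still holds it.

**Last checks:**
- **Cleared parts:** the pictures show both plugs in the dish and the socket standing upright in the tray. I released each one only after feeling about 8 N of contact.
- **Lid angle:** the handle is at x = 0.642 m. The arc from the closed handle puts the balance point at 0.642, and the hinge line in the top image puts it at about 0.643. The lid is therefore within about 0.01 rad of balance. I judged this from position, because the force near balance is too small to confirm it.
- **Stillness and forces:** the arm is still, the grip is closed on the bar, and the wrist reads about 1 N along the swing. A steady sideways force of 3.7 N remains, which I did not remove.
- **During the swing:** the highest force I read was about 14 N, radial, at mid-swing. I eased it by moving the path outward 1.5 mm.
- **Other things on the bench:** I saw none that had moved; the gripper did not touch any of them.

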